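# Push the notched drive sleeve home on the drive unit's spigot

## Robot

A 6-joint arm with a two-finger parallel gripper is mounted at the origin on a cart in front of the work surface, level with it; the furniture and walls round the work are solid. World frame = base frame: x ahead of the robot, y to its left, z up, the work surface at z = 0. Lengths are in mm, angles in rad, forces in N, time in s.
With the tool pointing down it reaches from about 275 to 725 mm from the base axis. Payload 5.6 kg.
Tool frame: the origin (TCP) lies at the very end of the fingers, on their centre line; the grasp point (between the pads) lies 19 mm behind it; y points along the fingers, z is the direction in which the jaws open and shut, and the axes are right-handed (so a half turn about y gives the same grasp; the last joint's range is limited). The gripper opens to 85 mm and grips with 20 to 120 N. Pads are 22 mm wide; open, the fingers measure 114 mm over their backs; the gripper's body (76 mm by 85 mm) begins 54 mm behind the grasp point. The pads swing forward as they close: fully open they stand 13 mm farther back than shut.
Start: joints at [-1.012, 0.255, 0.108, 0, -1.424, -0.285], TCP at [148.736, -529.5, 231.283] pointing down, gripper open.
Joint ranges: [-2.95, 2.95], [-1.21, 1.97], [-1.09, 1.5], [-2.87, 1.71], [-2.94, -0.07], [-3.05, 3.05]. Speed limits (rad/s): [2.57, 2.57, 3.14, 3.14, 3.14, 3.14].

## Interface

Orientations are given as a rotation vector (axis times angle).
In Python, from rig import arm gives the robot as it stands.
- The arm moves only by the tool arm_command, never from a script. Its argument "rows" is a list that holds one entry, the list of rows, each a list of 5 numbers: the shift along the tool's x, y, z in mm, then the turn about the tool's y in degrees, then the finger opening in mm, from 0 to 85.4. In form: [[[x, y, z, roll, claw], ...]]. A call has exactly 5 rows; each row is the pose to reach, as a shift and turn from the pose commanded when the call began, along the tool's axes at that moment; what a row does not reach only later rows make up. A row lasts 1/8 s, in which the tool goes at most 62.5 mm and 10.7 degrees, less where a joint would pass 70% of its speed; a pose out of reach is approached as far as the arm can. A call with a gripper value outside its range is refused whole. The fingers move at their own pace and stop on an object; "newtons" is the grip in N (left out, the last holds). Time passes only in rows, so rows that repeat a pose let the fingers close, or fill a call up. It gives the time, the measured TCP pose, the force and the opening at its end, in the units of the state.
- arm.get_obs(): the state, without advancing time (a new reading comes with each control period).
- arm.capture(name): name is "side" or "top" or "wrist"; returns a dict with "image" (480x640x3 uint8, blue, green, red), "fov_y" (degrees; the focal length in pixels is half the picture's height over the tangent of half this angle, whatever the lens; pixels are square), "cx", "cy" (the principal point, pixels), "R" (3x3) and "t" (3): a world point X has camera coordinates R X + t. Camera axes: x right, y down, z forward; pixel columns grow to the right and rows downward; lengths in mm; the calibration is good to about 2 mm. The wrist camera is an equidistant fisheye: a pixel r from the principal point sees the ray r / f radians off the axis. A picture is of the moment at which its call begins. There is no depth.
- arm.hand_in(): hands the job in, once; it reports no verdict.
Trained networks look in a picture, given as the dict that the camera call returned (one of the last four; its "shot" number tells which), for a name from the list of things; names that differ only in an ending like _2 or _b are one class to them, and where a whole thing is asked for, a point or a joint stands for the part that bears it (a point fixed in the world has none). Each returns a list of dicts, best first, with "confidence" (0 to 1); they miss things now and then, are a little off and sometimes report something else, mostly with a low value. They report only what shows in the picture. A call takes as long as a camera call. They do not tell look-alikes from the thing itself.
- arm.cut_out(picture, target): "mask" (480x640 bool, what is visible of it) and "rect" ([centre column, centre row, width, height] in pixels, round what is visible of it).
The state is a dict: "time_s": time; "joints": joint angles; "qd": joint speeds; "joint_torque": joint torques, N m; "tool_pos": TCP position; "tcp_rot": TCP orientation; "wrist_force": force on the tool from outside, world axes, zero at the start; "wrist_torque": the same for the moment, N m; "width": finger opening in mm.
Only numpy, scipy, OpenCV 4.12 (cv2) and the standard library are available. Lean on these libraries where they do the work, as an engineer would, in place of code of your own. Each camera call takes 0.05 s, during which the arm holds its last target.

## Task

Fit the tall notched drive sleeve onto the upright spigot of the grey drive unit, notched end down as it stands, so that its notches drop over the spigot's cross pin and the sleeve sits fully home on the round shoulder. The pin may point any way, so feel for it: press lightly and turn the sleeve until it drops, without forcing it. Let go of the sleeve, and leave the plain spacer sleeve and the other loose things where they are.

Things in the scene. Friction and masses are not known exactly. Their poses are not given: they have to be found in the camera images.
- sleeve: the drive sleeve: upright aluminium tube, outside diameter 36 mm, through bore 22 mm, 62 mm high, knurled from 33 to 55 mm above its foot, about 0.12 kg. Four notches 8.4 mm wide and 14 mm high, open downward, cut through the wall at its foot, towards its own +x, -x, +y and -y. Origin at the centre of its foot (notched end), z up its axis
- unit: the drive unit: low grey box on a dark foot plate 136 x 106 mm, fixed to the table, top at 48 mm. In its middle stands a stiff spindle (0.8 N m to turn): a round shoulder 50 mm across, on it the steel spigot, 20 mm in diameter, with a cross pin near its root. Origin at the centre of the underside, x along the long side
- shoulder (a point): centre of the shoulder's flat top face (58 mm above the table), on the spigot's axis; when home, the sleeve's origin lies here. Axes as the unit's
- spigot_top (a point): centre of the spigot's top end, 40 mm above the shoulder; the spigot's last 6 mm taper to 13 mm in diameter. Axes as the unit's
- pin_centre (a point): middle of the level cross pin (5 mm thick, 32 mm long) on the spigot's axis, 8 mm above the shoulder; a sleeve whose notches miss the pin stops on it, 10.5 mm too high. The pin's direction differs each time and is NOT given by any pose (this point's axes are the unit's): feel or see it. Notches repeat every 90 degrees and pass within about 5 degrees
- specimen_5: round dark blue mounted specimen, 30 mm across, 17 mm high; bystander; origin at the centre of its underside
- block_sixty: plain grey steel bar 16 x 80 x 20 mm lying flat; bystander; origin at the centre of its underside
- v_block: small grey steel block 50 x 40 x 30 mm with a V groove; bystander; origin at the centre of its underside
- plain_sleeve: plain aluminium spacer sleeve without notches, outside diameter 42 mm, 40 mm high (wider and lower than the drive sleeve); bystander; origin at the centre of its underside
There are look-alikes about, which are no part of the job. What is shaped like the sleeve but yellow is not meant. There is more than one size of the unit; the job needs the larger.

How it is judged (in metres and radians):
At the end, for the whole second after the job is handed in: The sleeve stands on the spigot, notched end down, released and at rest: its foot within 3 mm of the shoulder face in height and within 3 mm of the spigot's axis, tilted less than 0.08 rad (horizontal distance between sleeve and shoulder below 0.003 m and z of sleeve in the frame of shoulder between -0.003 and 0.003 m and angle between sleeve's own z axis and vertical below 0.08 rad and linear speed of sleeve below 0.02 m/s); the robot touches nothing.
It fails at once if the sleeve was forced: more than 60 N between the sleeve and the drive unit (contact force between sleeve and unit above 60 N).
It fails at once if the plain spacer sleeve was disturbed (moved more than 20 mm) (distance of plain_sleeve from where it was at the start of the episode above 0.02 m).
It fails at once if the blue specimen was disturbed (moved more than 20 mm) (distance of specimen_5 from where it was at the start of the episode above 0.02 m).
It fails at once if the steel bar was disturbed (moved more than 20 mm) (distance of block_sixty from where it was at the start of the episode above 0.02 m).
It fails at once if the V block was disturbed (moved more than 20 mm) (distance of v_block from where it was at the start of the episode above 0.02 m).
It also fails if it takes over 61 s, if anything falls off the work surface, if the arm or the gripper's body presses on something with over 40 N, if the wrist force passes 120 N, or if a joint passes its speed limit or range.

## Working session

There is one attempt and no reset: what is moved stays moved. The work goes in short steps, Python scripts to look and compute and a tool call to move; the robot and the scene stay as the last step left them, time stands still between calls to the robot, and variables do not carry over. Pictures are saved under pics/ and viewed, and the job is handed in when it is done.

Besides the shell and the picture viewer there is one more tool, called after "Request:" as a command line: name --argument value ..., lists and objects as JSON in quotes. arm_command: Moves the arm, as the interface text tells. Its arguments: {"type":"object","properties":{"rows":{"type":"array","items":{"type":"array","items":{"type":"array","items":{"type":"number"}}}},"newtons":{"type":"number"}},"required":["rows"]}

```bash
mkdir -p pics; ls
cat > h.py <<'E'
import numpy as np, cv2
from rig import arm
from scipy.spatial.transform import Rotation as Ro
def ray(c,u,v,fish=False):
    f=240/np.tan(np.radians(c['fov_y'])/2)
    x,y=u-c['cx'],v-c['cy']
    if fish:
        r=np.hypot(x,y)+1e-9;th=r/f;d=np.array([x/r*np.sin(th),y/r*np.sin(th),np.cos(th)])
    else: d=np.array([x/f,y/f,1])
    R=np.array(c['R']);t=np.array(c['t'])
    return -R.T@t, R.T@d
def atz(c,u,v,z,fish=False):
    o,d=ray(c,u,v,fish); return o+d*(z-o[2])/d[2]
def proj(c,X,fish=False):
    f=240/np.tan(np.radians(c['fov_y'])/2)
    p=np.array(c['R'])@np.array(X)+np.array(c['t'])
    if fish:
        r=np.hypot(p[0],p[1])+1e-9;th=np.arctan2(r,p[2]);return np.array([c['cx']+f*th*p[0]/r,c['cy']+f*th*p[1]/r])
    return np.array([c['cx']+f*p[0]/p[2],c['cy']+f*p[1]/p[2]])
E
python3 - <<'E'
from h import *
o=arm.get_obs();print({k:np.round(v,3) for k,v in o.items()})
print(Ro.from_rotvec(o['tcp_rot']).as_matrix().round(3))
for n in ['side','top','wrist']:
    c=arm.capture(n);cv2.imwrite(f'pics/{n}0.png',c['image']);print(n,c['fov_y'],c['cx'],c['cy'],np.array(c['R']).round(3).tolist(),c['t'])
    for t in ['sleeve','unit','plain_sleeve']:
        for d in arm.cut_out(c,t): print(t,round(d['confidence'],2),np.round(d['rect'],1))
E
```

```text
pics
{'time_s': np.float64(0.0), 'joints': array([-1.012,  0.256,  0.107, -0.   , -1.424, -0.285]), 'qd': array([-0.001,  0.001, -0.002,  0.002,  0.   ,  0.   ]), 'joint_torque': array([ 1.0000e-03, -3.8663e+01,  2.3794e+01,  5.3650e+00, -6.0000e-03,
       -0.0000e+00]), 'tool_pos': array([ 148.625, -529.005,  230.38 ]), 'tcp_rot': array([-1.558, -0.215,  0.215]), 'wrist_force': array([ 0.016, -0.179,  0.225]), 'wrist_torque': array([-0.052, -0.036, -0.005]), 'width': np.float64(85.492)}
[[ 0.963 -0.001 -0.27 ]
 [ 0.27   0.002  0.963]
 [-0.    -1.     0.002]]
side 55.55672538145023 326.02876430431473 238.3662492561556 [[0.964, -0.266, -0.013], [-0.167, -0.564, -0.809], [0.208, 0.782, -0.588]] [-522.75014205  172.48258518  902.59030074]
sleeve 0.87 [355.  325.8  20.3  33.4]
sleeve 0.65 [328.4 302.8  19.3  33.1]
unit 0.82 [248.6 217.3  42.5  38. ]
unit 0.59 [293.8 248.4  68.7  56.2]
plain_sleeve 0.84 [328.  401.3  31.2  39.6]
top 50.98407401515065 327.1050076672281 236.6227771202833 [[-0.019, -1.0, -0.003], [-0.991, 0.019, -0.129], [0.129, 0.001, -0.992]] [  25.92010403  560.85806804 1045.65550069]
sleeve 0.72 [387.5 258.4  17.3  15.5]
sleeve 0.58 [422.6 244.8  17.5  22.5]
unit 0.77 [215.2 314.9  48.5  55.4]
unit 0.73 [295.1 277.3  60.1  67.2]
plain_sleeve 0.63 [486.5 284.7  26.6  19.2]
plain_sleeve 0.34 [260.1 178.9  31.7  18.3]
wrist 65.70646984690485 319.82834458171925 236.8375101944598 [[-0.272, 0.962, 0.001], [0.916, 0.258, 0.308], [0.297, 0.085, -0.951]] [548.03784919 -39.931104   380.95935803]
sleeve 0.66 [496.1 470.1  30.   19.9]
unit 0.63 [630.7 430.5  13.8  36.4]
unit 0.45 [604.2 436.1  11.6  22.8]
```

View pics/side0.png

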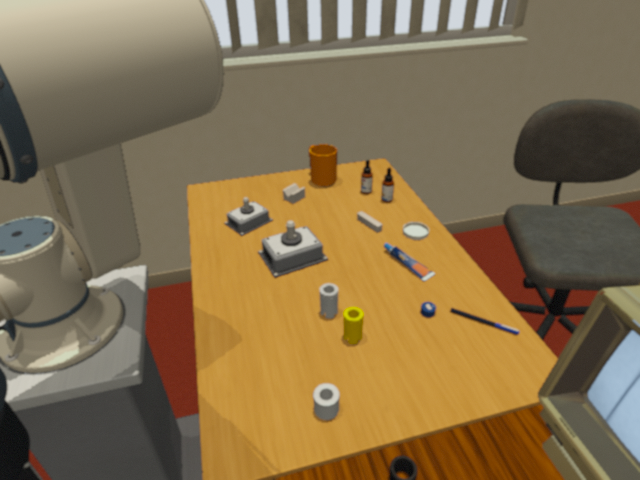

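View pics/top0.png

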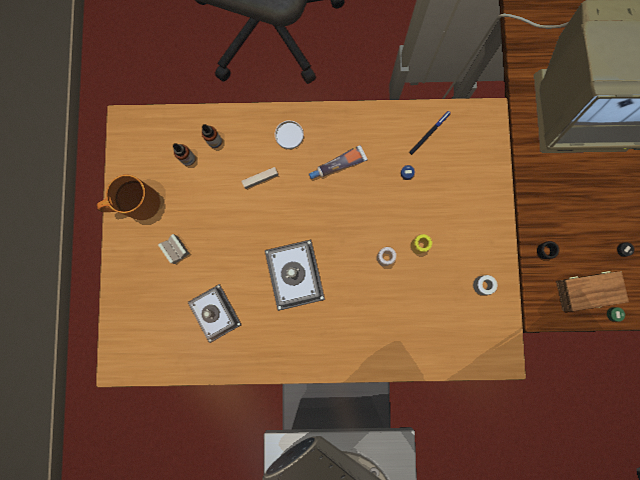

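View pics/wrist0.png

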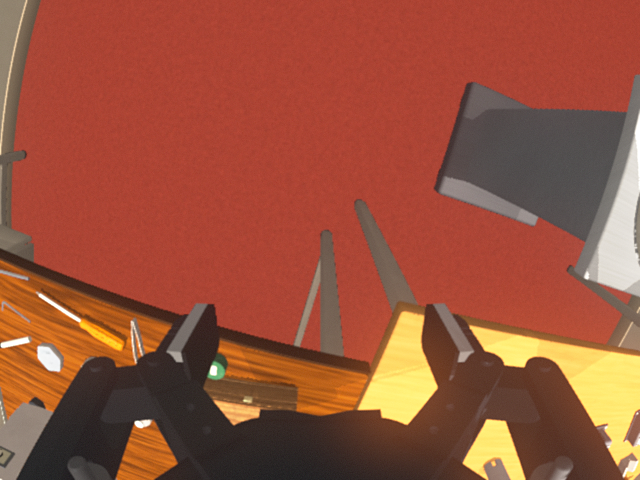

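Run:
```python
import cv2,numpy as np
a=cv2.imread('pics/side0.png')[180:440,200:420];b=cv2.imread('pics/top0.png')[150:350,180:520]
cv2.imwrite('pics/sz.png',cv2.resize(a,None,fx=2.3,fy=2.3,interpolation=2));cv2.imwrite('pics/tz.png',cv2.resize(b,None,fx=2.35,fy=2.35,interpolation=2))
```

```text
(no output)
```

View pics/sz.png

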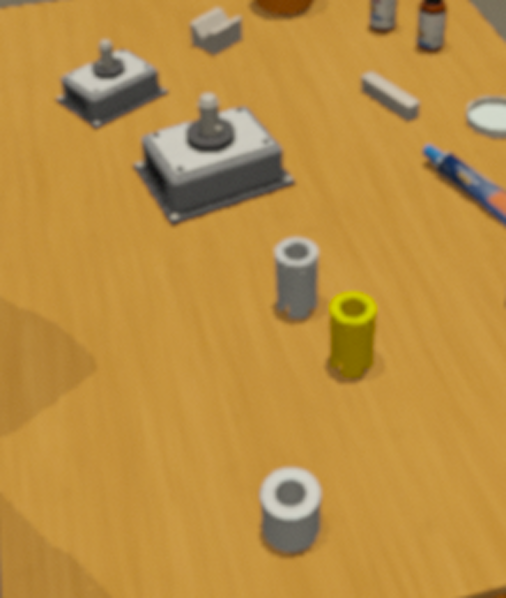

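View pics/tz.png

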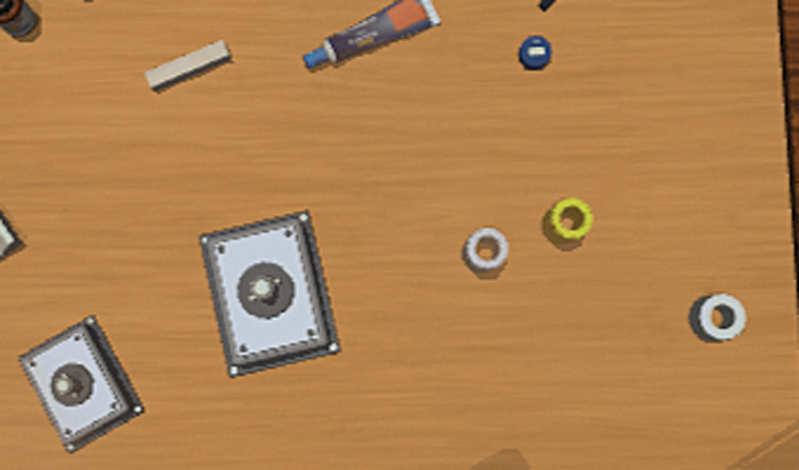

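The silver sleeve is at top (387,256) and side (329,289). The larger unit's spigot top is at top (291,272) and side (290,222). The yellow look-alike is next to the sleeve, at top (423,244).

Run:
```python
from h import *
T=arm.capture('top');S=arm.capture('side')
for n,a,b,z in [('sleeve',(387.2,256),(329.1,289.1),62),('spig',(291.5,272.1),(290.4,222.6),98),('yellow',(423.4,242.8),(353.5,315),62),('shoulder',(293.2,273.6),(291.5,238),58)]:
    print(n,atz(T,*a,z).round(1),atz(S,*b,z).round(1))
# sleeve ring mask top
cs=[np.array([180+x/2.35,150+y/2.35]) for x,y in [(204,238),(304,216),(338,349),(233,372)]]
P=[atz(T,*c,5)[:2] for c in cs];print(np.round(P,1),np.mean(P,0))
b=cv2.resize(T['image'][240:300,260:420],None,fx=5,fy=5,interpolation=2);cv2.imwrite('pics/tz2.png',b)
```

```text
sleeve [ 514.7 -109.4   62. ] [ 518.6 -111.5   62. ]
spig [482.8  88.1  98. ] [484.8  84.   98. ]
yellow [ 541.  -186.1   62. ] [ 542.4 -190.9   62. ]
shoulder [482.   87.5  58. ] [484.3  80.9  58. ]
[[535.3 148.9]
 [554.3  54.7]
 [429.6  25. ]
 [410.3 122.5]] [482.36791291  87.76501308]
```

View pics/tz2.png

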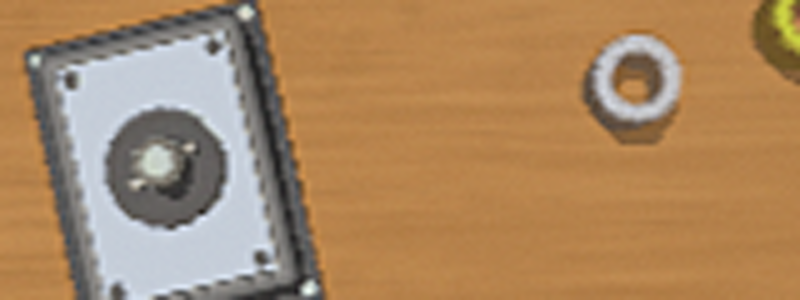

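The pin shows in the top view as ends at zoom (137,185) and (190,147), which is about -54° in world, or 36° mod 90. Next I move the arm towards the sleeve.

Request:
arm_command --rows '[[[50,0,33,10,85],[100,0,65,20,85],[150,0,98,30,85],[200,0,131,40,85],[250,0,164,50,85]]]'

```text
time_s: 1.32
tool_pos: [328.5, -324.2, 231.6]
tcp_rot: [-1.53, 0.419, -0.42]
wrist_force: [1.1, -0.3, 0.5]
width: 85.3
```

```bash
cat >> h.py <<'E'
def rel(P):
    o=arm.get_obs();R=Ro.from_rotvec(o['tcp_rot']).as_matrix()
    print('t',o['time_s'],'tcp',np.round(o['tool_pos'],1),'jawdeg',np.degrees(np.arctan2(R[1,2],R[0,2])).round(1),'y',R[:,1].round(3),'w',np.round(o['width'],1),'F',np.round(o['wrist_force'],1),'J',np.round(o['joints'],2))
    print('shift',(R.T@(np.array(P)-o['tool_pos'])).round(1))
E
python3 -c "
from h import *
rel([515,-110,170])"
```

```text
t 1.325 tcp [ 328.5 -324.2  231.6] jawdeg 59.4 y [ 0.001 -0.    -1.   ] w 85.3 F [ 1.1 -0.3  0.5] J [-0.44  0.08 -0.11  0.   -1.39 -1.67]
shift [ 51.3  61.6 279.3]
```

Request:
arm_command --rows '[[[10,10,58,0,85],[20,20,115,0,85],[30,30,172,0,85],[40,40,225,0,85],[42,40,230,0,85]]]'

```text
time_s: 1.95
tool_pos: [481.2, -145.8, 190.1]
tcp_rot: [-1.531, 0.414, -0.411]
wrist_force: [0.3, 0.2, -0.7]
width: 85.3
```

```bash
python3 -c "
from h import *
rel([515,-110,170])
c=arm.capture('wrist');cv2.imwrite('pics/w1.png',c['image'])
t=arm.capture('top');cv2.imwrite('pics/t1.png',t['image'])
print(proj(c,[516,-110,0],1),proj(c,[516,-110,62],1))
for d in arm.cut_out(c,'sleeve'): print(d['confidence'],d['rect'])
"
```

```text
t 1.95 tcp [ 481.2 -145.8  190.1] jawdeg 59.9 y [-0.002  0.    -1.   ] w 85.3 F [ 0.3  0.2 -0.7] J [ 0.02  0.18 -0.09 -0.   -1.3  -2.11]
shift [11.3 20.1 48. ]
[370.23130601 221.35582232] [380.47157003 242.62504942]
0.89 [382.4, 230.3, 55.4, 64.3]
0.8 [317.5, 292.8, 45.0, 60.3]
```

View pics/w1.png

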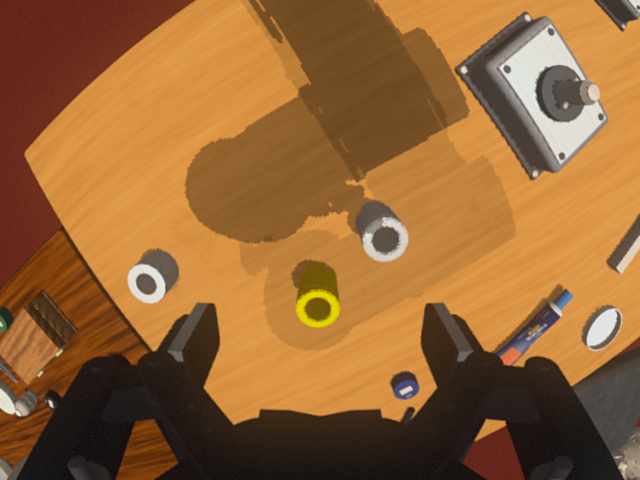

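```bash
python3 -c "
from h import *
a=cv2.imread('pics/w1.png')
cv2.imwrite('pics/w1z.png',cv2.resize(a[185:285,330:430],None,fx=6,fy=6,interpolation=2))
cv2.imwrite('pics/w1u.png',cv2.resize(a[40:140,520:640],None,fx=6,fy=6,interpolation=2))
c=arm.capture('wrist')
for p in [(384,238.5),(385.5,239)]: print(atz(c,*p,62,1).round(1))
print('cam',ray(c,0,0)[0])
"
```

```text
[ 514. -109.   62.]
[ 515.  -108.1   62. ]
cam [ 411.40063148 -107.06607706  334.45284066]
```

View pics/w1z.png

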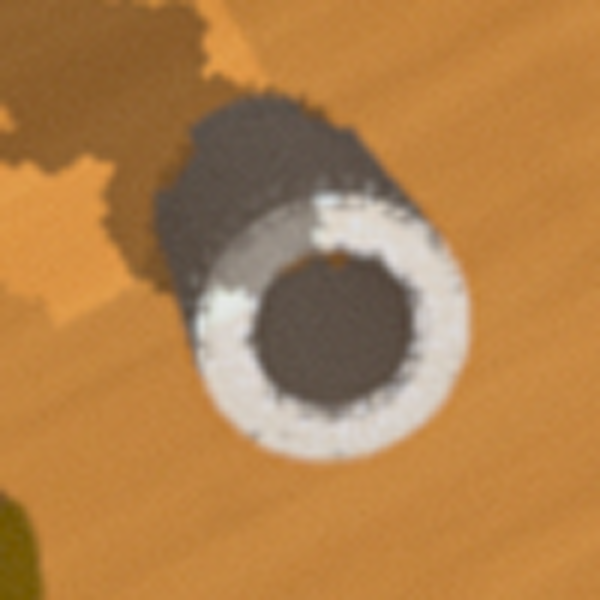

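View pics/w1u.png

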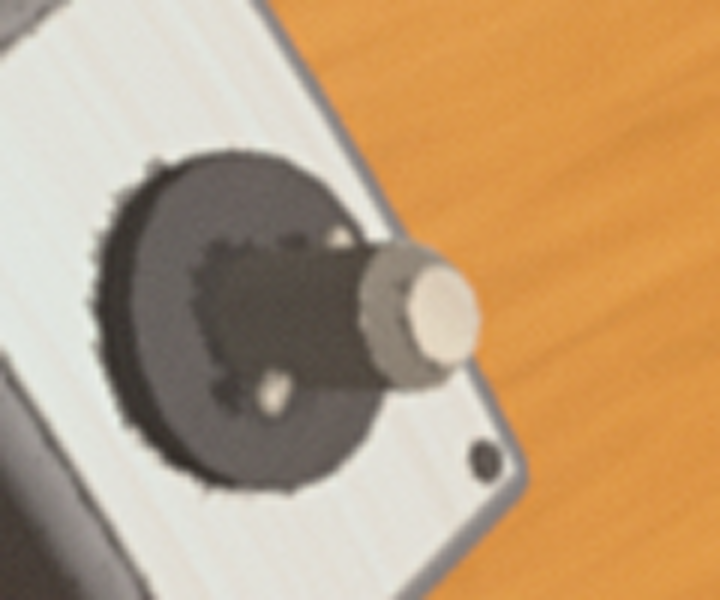

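```bash
python3 -c "
from h import *
c=arm.capture('wrist')
e=[atz(c,576.7,80,66,1),atz(c,565.5,105.3,66,1)];print(np.round(e,1),np.degrees(np.arctan2(*(e[0]-e[1])[1::-1])))
print('spigtop',atz(c,520+440/6,40+314/6,98,1))
s=arm.capture('side')
a=cv2.imread('pics/side0.png')
im=cv2.resize(a[275:350,300:375],None,fx=8,fy=8,interpolation=2);cv2.imwrite('pics/s1z.png',im)
ctr=np.array([514.7,-109.3])
print('foot',proj(s,[*ctr,0]),'camdir',np.degrees(np.arctan2(*(ray(s,0,0)[0][:2]-ctr)[::-1])))
for a in range(-180,180,15):
  p=proj(s,[ctr[0]+18*np.cos(np.radians(a)),ctr[1]+18*np.sin(np.radians(a)),7]);print(a,((p-[300,275])*8).round(),end=' ')
"
```

```text
[[475.8 104.   66. ]
 [490.2  81.6  66. ]] 122.81648127065576
spigtop [482.67480518  90.89711977  98.        ]
foot [327.22742108 311.47482306] camdir -104.88136992958368
-180 [149. 286.] -165 [156. 299.] -150 [167. 309.] -135 [182. 317.] -120 [199. 322.] -105 [218. 324.] -90 [237. 322.] -75 [254. 316.] -60 [269. 308.] -45 [280. 297.] -30 [287. 284.] -15 [289. 271.] 0 [286. 258.] 15 [278. 246.] 30 [267. 236.] 45 [252. 228.] 60 [235. 223.] 75 [217. 222.] 90 [199. 224.] 105 [182. 229.] 120 [167. 237.] 135 [156. 248.] 150 [149. 260.] 165 [146. 273.]
```

View pics/s1z.png

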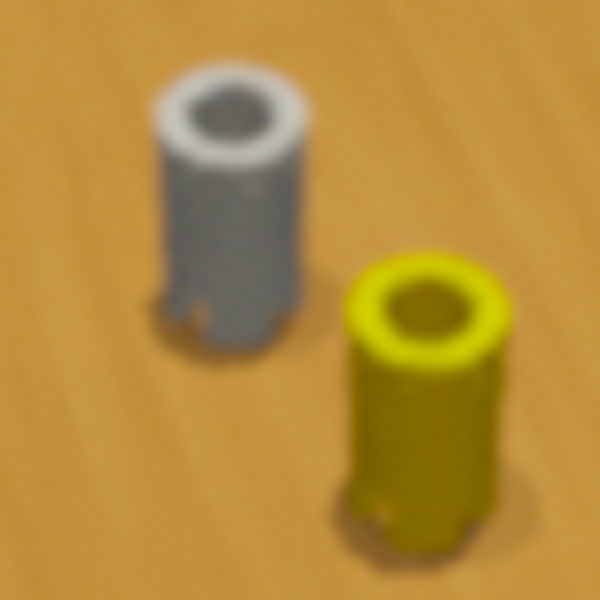

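```bash
python3 -c "
from h import *
rel([514.7,-109.2,90])"
```

```text
t 2.25 tcp [ 479.5 -149.2  191.8] jawdeg 59.6 y [ 0.001 -0.    -1.   ] w 85.0 F [-0.5 -0.6 -0.4] J [ 0.01  0.18 -0.09  0.   -1.3  -2.11]
shift [ 10.  101.8  52.3]
```

Request:
arm_command --rows '[[[5,20,30,0,85],[10,40,52,0,85],[10,70,52,0,85],[10,102,52,0,85],[10,102,52,0,85]]]'

```text
time_s: 2.88
tool_pos: [512.7, -109.3, 87.6]
tcp_rot: [-1.532, 0.42, -0.413]
wrist_force: [-0.5, 0.6, 1.2]
width: 84.8
```

```bash
python3 -c "
from h import *
rel([514.7,-109.2,26])
c=arm.capture('wrist');cv2.imwrite('pics/w2.png',c['image'])
rel([514.7,-109.2,26])
"
```

```text
t 2.875 tcp [ 512.7 -109.3   87.6] jawdeg 59.6 y [-0.005 -0.    -1.   ] w 84.8 F [-0.5  0.6  1.2] J [ 0.09  0.3  -0.21 -0.   -1.06 -2.19]
shift [ 1.9 61.6  1.2]
t 2.925 tcp [ 514.3 -109.3   89.5] jawdeg 59.6 y [-0.001 -0.001 -1.   ] w 85.1 F [ 0.1 -0.4  1.4] J [ 0.09  0.3  -0.21  0.   -1.07 -2.19]
shift [ 0.3 63.5  0.4]
```

View pics/w2.png

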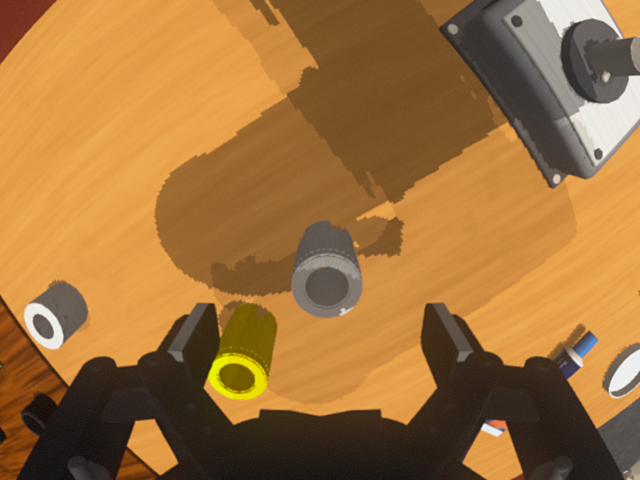

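```bash
python3 -c "
from h import *
c=arm.capture('wrist')
print(atz(c,327,285,62,1)); rel([*atz(c,327,285,62,1)[:2],26])
"
```

```text
[ 517.4616215  -105.49438288   62.        ]
t 2.975 tcp [ 515.3 -109.3   90.6] jawdeg 59.6 y [ 0.001 -0.001 -1.   ] w 84.8 F [-0.6  0.6  0.1] J [ 0.09  0.3  -0.21  0.   -1.07 -2.19]
shift [-0.1 64.6  4.3]
```

Request:
arm_command --rows '[[[0,30,1,0,85],[0,55,2,0,85],[0,64,2,0,85],[0,64,2,0,60],[0,64,2,0,45]]]' --newtons 30

```text
time_s: 3.6
tool_pos: [517.0, -106.9, 26.8]
tcp_rot: [-1.53, 0.413, -0.417]
wrist_force: [-0.0, -0.6, -0.6]
width: 51.3
```

```bash
python3 -c "
from h import *
rel([514.7,-109.2,26])
c=arm.capture('wrist');cv2.imwrite('pics/w3.png',c['image'])
"
```

```text
t 3.6 tcp [ 517.  -106.9   26.8] jawdeg 59.7 y [ 0.003 -0.    -1.   ] w 51.3 F [-0.  -0.6 -0.6] J [ 0.09  0.37 -0.29  0.   -0.91 -2.19]
shift [-0.8  0.8 -3.2]
```

View pics/w3.png

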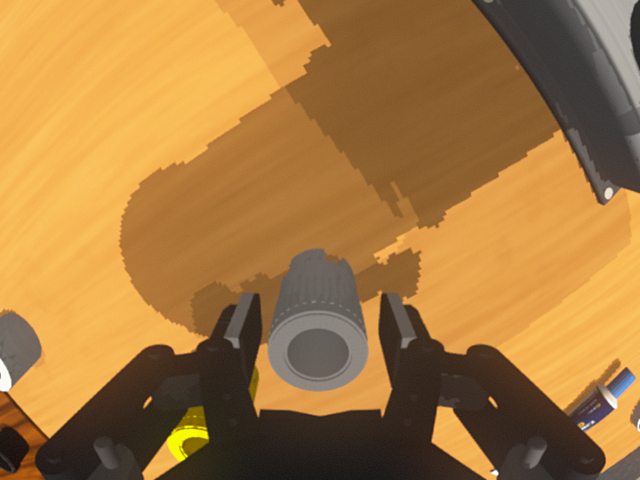

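Request:
arm_command --rows '[[[0,0,0,0,30],[0,0,0,0,30],[0,0,0,0,30],[0,0,0,0,30],[0,0,0,0,30]]]' --newtons 40

```text
time_s: 4.28
tool_pos: [516.7, -106.8, 26.5]
tcp_rot: [-1.53, 0.413, -0.416]
wrist_force: [-1.7, 0.8, 6.0]
width: 35.0
```

```bash
python3 -c "
from h import *
rel([514.7,-109.2,26])
c=arm.capture('wrist');a=c['image']
cv2.imwrite('pics/w4z.png',cv2.resize(a[230:400,250:390],None,fx=3.5,fy=3.5,interpolation=2))
"
```

```text
t 4.275 tcp [ 516.7 -106.8   26.5] jawdeg 59.7 y [ 0.002 -0.    -1.   ] w 35.0 F [-1.7  0.8  6. ] J [ 0.09  0.37 -0.29  0.   -0.91 -2.19]
shift [-0.5  0.5 -3.1]
```

View pics/w4z.png

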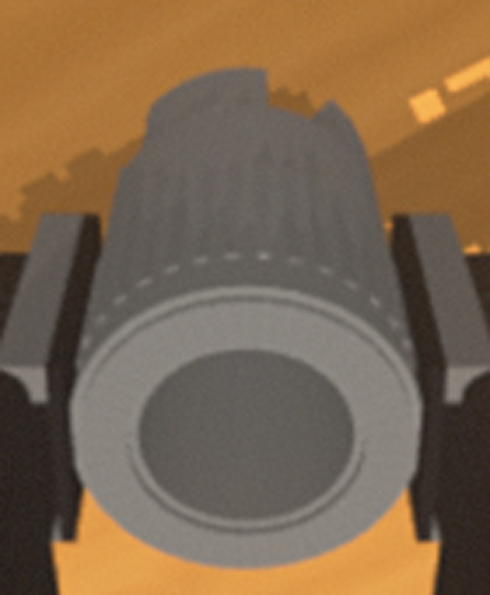

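```bash
python3 -c "
from h import *
c=arm.capture('wrist')
C=atz(c,320,352.3,62,1);print(C)
for a in range(90,211,5):
  q=[]
  for z in (0,7,14):
    p=proj(c,[C[0]+18*np.cos(np.radians(a)),C[1]+18*np.sin(np.radians(a)),z],1);q+=list(((p-[250,230])*3.5).round())
  print(a,q)
"
```

```text
[ 515.05962021 -104.25553218   62.        ]
90 [np.float64(355.0), np.float64(114.0), np.float64(359.0), np.float64(133.0), np.float64(363.0), np.float64(154.0)]
95 [np.float64(349.0), np.float64(105.0), np.float64(353.0), np.float64(124.0), np.float64(357.0), np.float64(145.0)]
100 [np.float64(342.0), np.float64(97.0), np.float64(346.0), np.float64(116.0), np.float64(350.0), np.float64(136.0)]
105 [np.float64(335.0), np.float64(89.0), np.float64(339.0), np.float64(108.0), np.float64(342.0), np.float64(128.0)]
110 [np.float64(327.0), np.float64(82.0), np.float64(330.0), np.float64(101.0), np.float64(333.0), np.float64(120.0)]
115 [np.float64(318.0), np.float64(76.0), np.float64(321.0), np.float64(94.0), np.float64(324.0), np.float64(114.0)]
120 [np.float64(309.0), np.float64(70.0), np.float64(311.0), np.float64(88.0), np.float64(314.0), np.float64(108.0)]
125 [np.float64(299.0), np.float64(65.0), np.float64(301.0), np.float64(83.0), np.float64(303.0), np.float64(102.0)]
130 [np.float64(288.0), np.float64(61.0), np.float64(290.0), np.float64(79.0), np.float64(292.0), np.float64(98.0)]
[... 1171 characters left out ...]
float64(170.0), np.float64(77.0), np.float64(167.0), np.float64(95.0), np.float64(164.0), np.float64(114.0)]
190 [np.float64(161.0), np.float64(83.0), np.float64(158.0), np.float64(101.0), np.float64(154.0), np.float64(121.0)]
195 [np.float64(153.0), np.float64(90.0), np.float64(149.0), np.float64(109.0), np.float64(146.0), np.float64(129.0)]
200 [np.float64(145.0), np.float64(98.0), np.float64(142.0), np.float64(117.0), np.float64(138.0), np.float64(137.0)]
205 [np.float64(139.0), np.float64(106.0), np.float64(135.0), np.float64(125.0), np.float64(131.0), np.float64(146.0)]
210 [np.float64(133.0), np.float64(115.0), np.float64(129.0), np.float64(134.0), np.float64(125.0), np.float64(155.0)]
```

Request:
arm_command --rows '[[[0,-40,0,0,30],[0,-80,0,0,30],[-20,-115,24,0,30],[-55,-120,66,0,30],[-85,-120,102,0,30]]]'

```text
time_s: 5.0
tool_pos: [493.9, 25.8, 146.1]
tcp_rot: [-1.529, 0.414, -0.417]
wrist_force: [0.8, -0.3, -1.0]
width: 35.1
```

```bash
python3 -c "
from h import *
rel([484.4,89,145])
s=arm.capture('side');cv2.imwrite('pics/s5.png',s['image'])
"
```

```text
t 5.0 tcp [493.9  25.8 146.1] jawdeg 59.6 y [ 0.002  0.001 -1.   ] w 35.1 F [ 0.8 -0.3 -1. ] J [ 0.37  0.19 -0.2  -0.   -1.18 -2.47]
shift [-40.2   1.2  49.7]
```

View pics/s5.png

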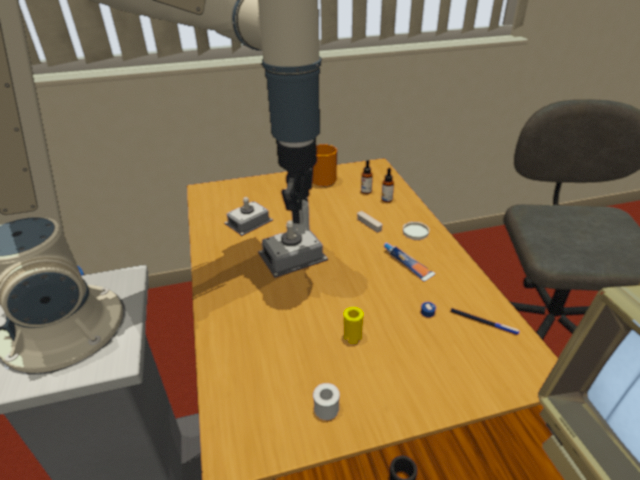

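Sleeve held, visible at about (302,215) just right of the spigot. I move above the spigot.

Request:
arm_command --rows '[[[-15,0,18,0,30],[-30,0,36,0,30],[-40,0,49,0,30],[-40,0,49,0,30],[-40,0,49,0,30]]]'

```text
time_s: 5.68
tool_pos: [484.3, 86.4, 145.2]
tcp_rot: [-1.531, 0.415, -0.415]
wrist_force: [0.4, -0.7, 0.2]
width: 35.2
```

```bash
python3 -c "
from h import *
rel([484.4,89,145])
s=arm.capture('side');w=arm.capture('wrist');t=arm.capture('top')
rel([484.4,89,145])
a=cv2.resize(s['image'][170:280,240:350],None,fx=5.4,fy=5.4,interpolation=2)
cv2.imwrite('pics/s6.png',a);cv2.imwrite('pics/w6.png',w['image'])
"
```

```text
t 5.675 tcp [484.3  86.4 145.2] jawdeg 59.6 y [-0. -0. -1.] w 35.2 F [ 0.4 -0.7  0.2] J [ 0.5   0.19 -0.2   0.   -1.18 -2.6 ]
shift [-1.3  0.2  2.3]
t 5.825 tcp [484.4  86.1 145.3] jawdeg 59.6 y [-0. -0. -1.] w 35.1 F [-0.6 -0.2 -0.9] J [ 0.5   0.19 -0.2   0.   -1.18 -2.6 ]
shift [-1.4  0.3  2.5]
```

View pics/s6.png

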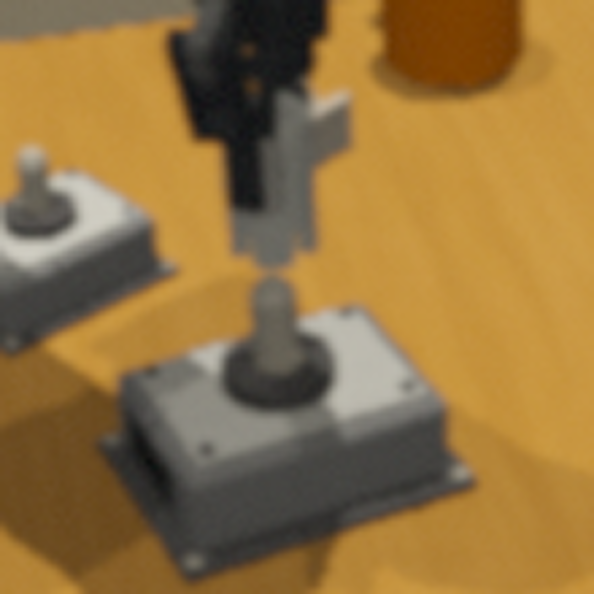

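View pics/w6.png

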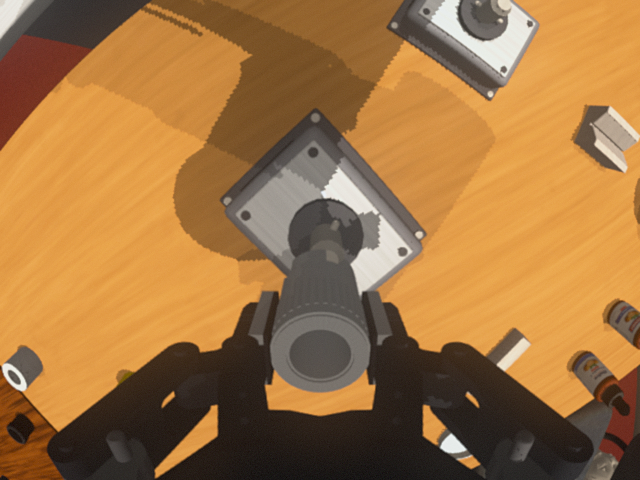

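```bash
python3 -c "
from h import *
w=arm.capture('wrist');t=arm.capture('top')
a=w['image'];cv2.imwrite('pics/w7.png',cv2.resize(a[180:400,240:400],None,fx=3.5,fy=3.5,interpolation=2)[:600])
for p in [(483,88),(484,90),(483.5,89.5)]:
  im=a.copy()
print(atz(w,320,352.3,180.5,1))
C=np.array([484,90])
for n,z,r in [('sh',58,25),('top',98,6.5)]:
  print(n,[proj(w,[C[0]+r*np.cos(q),C[1]+r*np.sin(q),z],1).round(1).tolist() for q in np.arange(0,6.28,np.pi/4)])
"
```

```text
[482.92815997  88.5870556  180.5       ]
sh [[341.2, 271.8], [359.1, 250.6], [356.0, 223.0], [332.6, 205.5], [302.8, 209.4], [285.4, 232.3], [290.1, 259.5], [313.1, 275.4]]
top [[328.9, 274.0], [334.4, 267.4], [333.3, 259.1], [326.1, 254.0], [317.1, 255.2], [311.7, 261.9], [313.0, 270.1], [320.1, 275.1]]
```

View pics/w7.png

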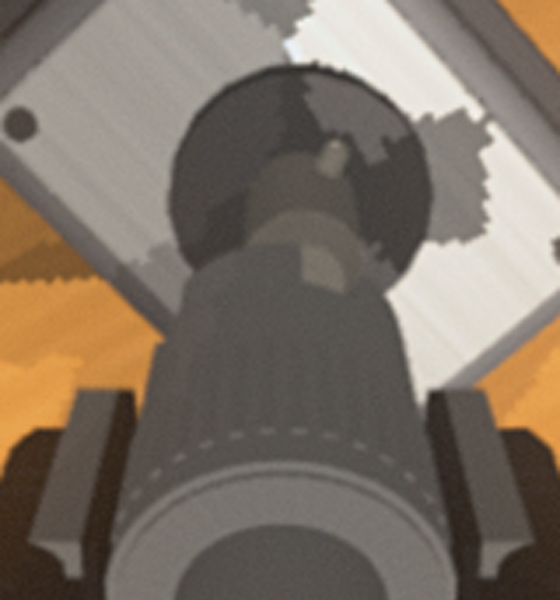

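Request:
arm_command --rows '[[[-2.5,5,2.8,0,30],[-2.5,10,2.8,0,30],[-2.5,15,2.8,0,30],[-2.5,15,2.8,0,30],[-2.5,15,2.8,0,30]]]'

```text
time_s: 6.55
tool_pos: [483.7, 90.4, 130.4]
tcp_rot: [-1.531, 0.415, -0.415]
wrist_force: [0.1, -1.0, -0.2]
width: 35.5
```

```bash
python3 -c "
from h import *
s=arm.capture('side');w=arm.capture('wrist')
rel([484.4,89,145])
a=cv2.resize(s['image'][180:260,250:330],None,fx=7.4,fy=7.4,interpolation=2)
cv2.imwrite('pics/s8.png',a);cv2.imwrite('pics/w8.png',cv2.resize(w['image'][180:350,240:400],None,fx=3.5,fy=3.5,interpolation=2)[:600])
"
```

```text
t 6.65 tcp [483.7  90.4 130.5] jawdeg 59.7 y [ 0.  0. -1.] w 35.0 F [-0.1 -1.1 -1.6] J [ 0.5   0.2  -0.23  0.   -1.14 -2.6 ]
shift [  1.3 -14.5  -0.9]
```

View pics/s8.png

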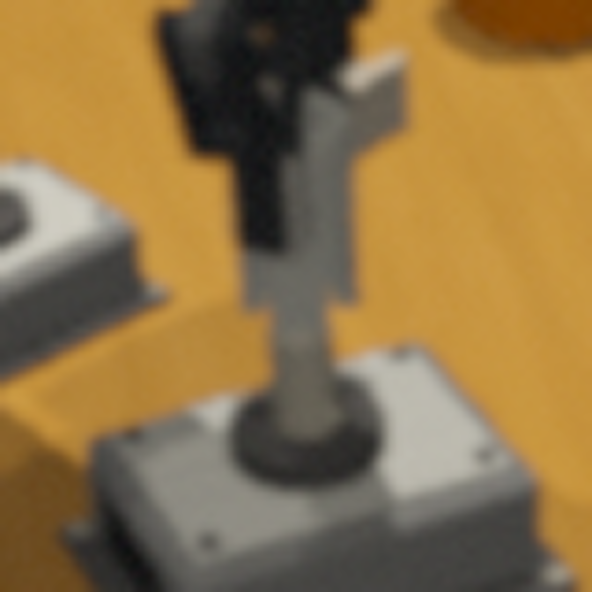

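View pics/w8.png

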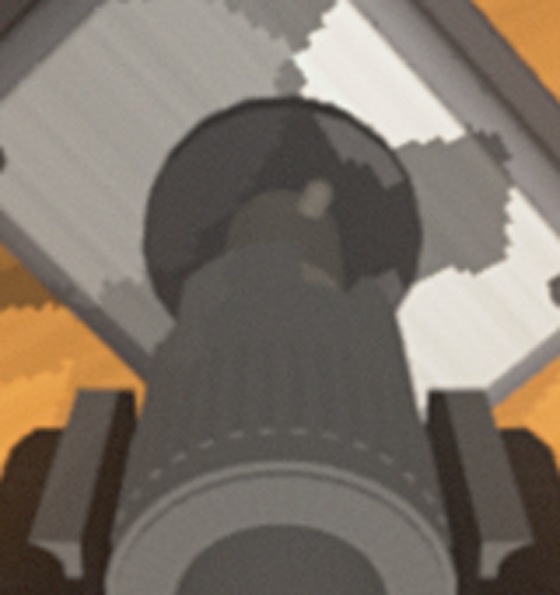

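Request:
arm_command --rows '[[[0,3,0,0,30],[0,6,0,0,30],[0,8,0,0,30],[0,10,0,0,30],[0,12,0,0,30]]]'

```text
time_s: 7.28
tool_pos: [483.6, 90.4, 118.2]
tcp_rot: [-1.531, 0.415, -0.415]
wrist_force: [-0.6, -0.8, -0.4]
width: 35.2
```

```bash
python3 -c "
from h import *
rel([484.4,89,118]);print(arm.get_obs()['wrist_torque'])
"
```

```text
t 7.275 tcp [483.6  90.4 118.2] jawdeg 59.7 y [ 0. -0. -1.] w 35.2 F [-0.6 -0.8 -0.4] J [ 0.5   0.21 -0.25  0.   -1.11 -2.6 ]
shift [ 1.4  0.2 -0.8]
[0.04486251 0.01853249 0.03831547]
```

No contact. Foot is at about 92 mm, below the spigot's tip, so it is engaging freely.

Request:
arm_command --rows '[[[0,2,0,0,30],[0,4,0,0,30],[0,6,0,0,30],[0,8,0,0,30],[0,9,0,0,30]]]'

```text
time_s: 7.9
tool_pos: [483.5, 90.4, 109.2]
tcp_rot: [-1.531, 0.415, -0.415]
wrist_force: [-0.2, -0.8, -0.6]
width: 35.3
```

```bash
python3 -c "
from h import *
rel([484.4,89,118]);print(arm.get_obs()['wrist_torque'])
"
```

```text
t 7.9 tcp [483.5  90.4 109.2] jawdeg 59.7 y [-0. -0. -1.] w 35.3 F [-0.2 -0.8 -0.6] J [ 0.5   0.22 -0.26 -0.   -1.09 -2.6 ]
shift [ 1.5 -8.8 -0.8]
[ 0.01215299 -0.00592273  0.05706209]
```

Request:
arm_command --rows '[[[0,3,0,0,30],[0,6,0,0,30],[0,9,0,0,30],[0,11,0,0,30],[0,12,0,0,30]]]'

```text
time_s: 8.52
tool_pos: [483.5, 90.4, 97.2]
tcp_rot: [-1.531, 0.415, -0.415]
wrist_force: [-0.7, 0.9, -0.8]
width: 35.0
```

Request:
arm_command --rows '[[[0,0.5,0,0,30],[0,1,0,0,30],[0,2,0,0,30],[0,3,0,0,30],[0,4,0,0,30]]]'

```text
time_s: 9.15
tool_pos: [483.6, 90.4, 93.2]
tcp_rot: [-1.531, 0.415, -0.415]
wrist_force: [0.5, 0.3, -0.2]
width: 35.5
```

```bash
python3 -c "
from h import *
rel([484.4,89,118]);print(arm.get_obs()['wrist_torque'])
"
```

```text
t 9.15 tcp [483.6  90.4  93.2] jawdeg 59.6 y [-0.  0. -1.] w 35.5 F [ 0.5  0.3 -0.2] J [ 0.5   0.23 -0.29 -0.   -1.05 -2.6 ]
shift [  1.4 -24.8  -0.8]
[0.16429458 0.09765685 0.05340394]
```

Request:
arm_command --rows '[[[0,1,0,0,30],[0,2,0,0,30],[0,3,0,0,30],[0,4,0,0,30],[0,5,0,0,30]]]'

```text
time_s: 9.78
tool_pos: [483.6, 90.4, 88.2]
tcp_rot: [-1.531, 0.415, -0.415]
wrist_force: [0.7, 1.0, -0.4]
width: 35.2
```

Request:
arm_command --rows '[[[0,0.5,0,0,30],[0,1,0,0,30],[0,1.5,0,0,30],[0,2,0,0,30],[0,2.5,0,0,30]]]'

```text
time_s: 10.4
tool_pos: [483.6, 90.4, 85.8]
tcp_rot: [-1.531, 0.415, -0.415]
wrist_force: [-0.1, 0.9, -0.7]
width: 35.3
```

```bash
python3 -c "
from h import *
rel([484.4,89,118]);print(arm.get_obs()['wrist_torque'])
s=arm.capture('side')
cv2.imwrite('pics/s9.png',cv2.resize(s['image'][180:260,250:330],None,fx=7.4,fy=7.4,interpolation=2))
"
```

```text
t 10.4 tcp [483.6  90.4  85.8] jawdeg 59.6 y [ 0.  0. -1.] w 35.3 F [-0.1  0.9 -0.7] J [ 0.5   0.24 -0.3  -0.   -1.03 -2.6 ]
shift [  1.4 -32.2  -0.8]
[ 0.30227744  0.19403461 -0.0496565 ]
```

View pics/s9.png

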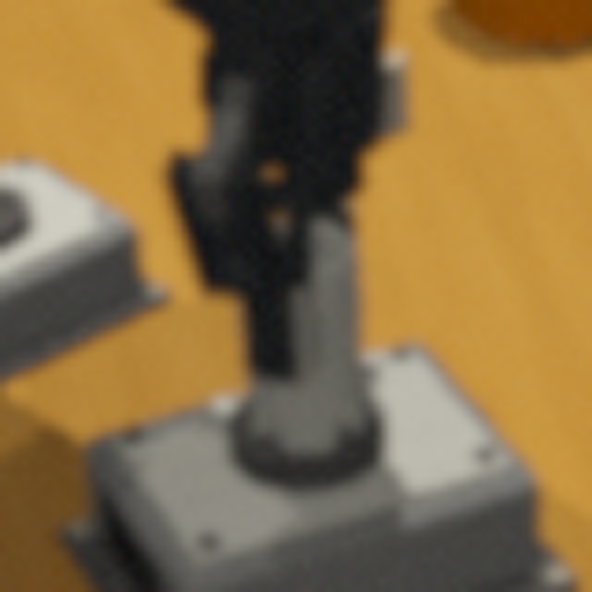

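Request:
arm_command --rows '[[[0,0.3,0,0,30],[0,0.6,0,0,30],[0,0.9,0,0,30],[0,1.1,0,0,30],[0,1.2,0,0,30]]]'

```text
time_s: 11.08
tool_pos: [483.6, 90.4, 84.6]
tcp_rot: [-1.531, 0.415, -0.415]
wrist_force: [-1.9, 0.7, 0.3]
width: 35.0
```

Still no upward force, so I release gently. The sleeve will drop the last fraction.

Request:
arm_command --rows '[[[0,0.2,0,0,40],[0,0.2,0,0,44],[0,0.2,0,0,48],[0,0.2,0,0,52],[0,0.2,0,0,58]]]'

```text
time_s: 11.7
tool_pos: [483.6, 90.4, 84.4]
tcp_rot: [-1.531, 0.415, -0.415]
wrist_force: [-0.2, -0.7, 0.1]
width: 57.6
```

```bash
python3 -c "
from h import *
rel([484.4,89,118])
w=arm.capture('wrist');cv2.imwrite('pics/w10.png',w['image'])
"
```

```text
t 11.7 tcp [483.6  90.4  84.4] jawdeg 59.7 y [ 0.  0. -1.] w 57.6 F [-0.2 -0.7  0.1] J [ 0.5   0.24 -0.3   0.   -1.03 -2.6 ]
shift [  1.4 -33.6  -0.8]
```

View pics/w10.png

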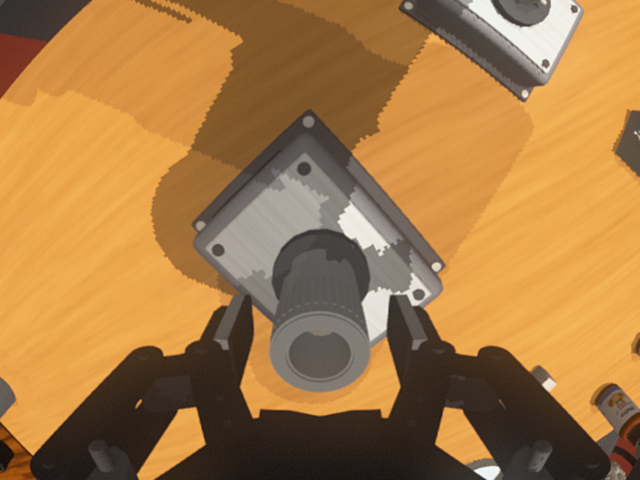

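The fingers at columns 248 and 390 are clear of the sleeve ring, which spans 270–370. Now I retreat straight up.

Request:
arm_command --rows '[[[0,0,0,0,85],[0,-10,0,0,85],[0,-40,0,0,85],[0,-80,0,0,85],[0,-120,0,0,85]]]'

```text
time_s: 12.38
tool_pos: [483.5, 90.3, 206.5]
tcp_rot: [-1.53, 0.415, -0.416]
wrist_force: [-0.2, 0.5, -0.3]
width: 85.2
```

Request:
arm_command --rows '[[[0,0,-50,0,85],[0,0,-100,0,85],[0,0,-150,0,85],[0,0,-160,0,85],[0,0,-160,0,85]]]'

```text
time_s: 13.0
tool_pos: [402.9, -47.9, 205.1]
tcp_rot: [-1.53, 0.415, -0.417]
wrist_force: [0.5, -0.5, 0.8]
width: 85.5
```

```bash
python3 -c "
from h import *
rel([484.4,89,118])
s=arm.capture('side');t=arm.capture('top')
a=cv2.resize(s['image'][180:260,250:330],None,fx=5,fy=5,interpolation=2);b=cv2.resize(t['image'][232:312,255:335],None,fx=5,fy=5,interpolation=2)
cv2.imwrite('pics/end.png',np.hstack([a,b]));cv2.imwrite('pics/endt.png',t['image'])
for X in ([483.5,88.5,120],[483.5,88.5,130.5],[483.5,88.5,58]): print(((proj(s,X)-[250,180])*5).round(),((proj(t,X)-[255,232])*5).round())
"
```

```text
t 13.0 tcp [402.9 -47.9 205.1] jawdeg 59.6 y [ 0.001  0.    -1.   ] w 85.5 F [ 0.5 -0.5  0.8] J [ 0.27 -0.03 -0.28  0.   -1.31 -2.37]
shift [  0.9  87.3 159.2]
[194. 167.] [177. 195.]
[193. 146.] [175. 194.]
[202. 281.] [189. 204.]
```

View pics/end.png

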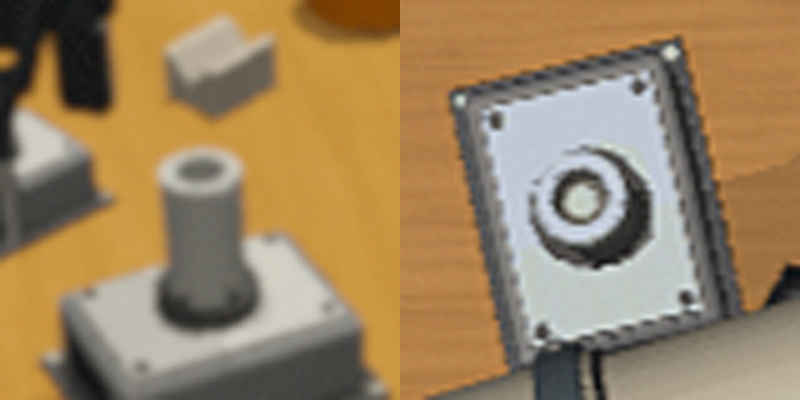

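View pics/endt.png

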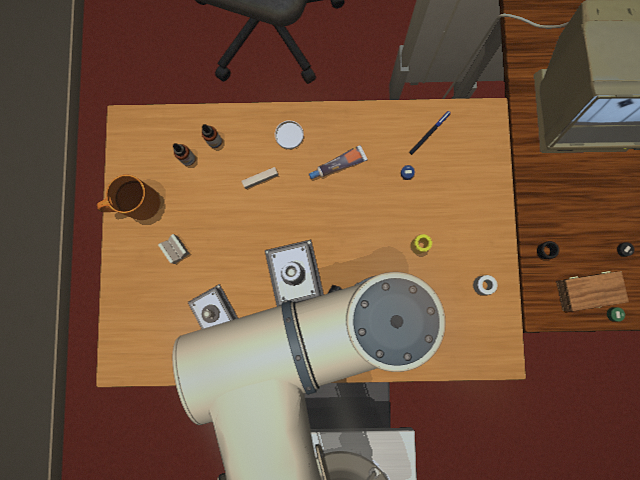

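In the side view the sleeve's top rim is at row 172. I predicted 167 if home and 146 if it were stuck on the pin, so it is home, and the bystanders have not moved.

```bash
python3 -c "
from h import *
print(arm.hand_in())"
```

```text
the job is handed in; nothing more can be done
None
```

The drive sleeve is on the larger unit's spigot, seated on the shoulder and released. I handed the job in at about 13 s of the 61 s allowed; no verdict was reported.

**What I did:** I gripped the silver sleeve at its knurling with 40 N and carried it over the spigot. The top and wrist pictures showed the pin at about 33–36° and the notches at about 35° (both modulo 90°). So I lowered it straight down without needing the turning search, and it passed the pin with no resistance.

**Last checks:**
- **Force:** wrist force stayed around 1–2 N during the lowering, far below the 60 N limit. I felt no clear contact with the shoulder before letting go.
- **Height:** the sleeve foot was at about 58 mm by the tool height. In the side view the rim was at row 172, against 167 predicted if home and 146 if stuck on the pin.
- **Surroundings:** the plain sleeve, specimen, bar, V block and yellow look-alike appear where they were. The arm was well clear of the sleeve.

**Disagreements:** the cameras differed by up to about 4 mm on where things stood, and more for the spigot in one wrist view. I settled the alignment by comparing the sleeve and spigot directly in the side and wrist pictures. My first reading of the notch angle, from the side view, was about 10° off the later ones.

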